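# Pack the two-layer dissection kit

### The arm

A 6-joint arm with a two-finger parallel gripper is mounted at the origin on a cart in front of the work surface, level with it; the furniture and walls round the work are solid. World frame = base frame: x ahead of the robot, y to its left, z up, the work surface at z = 0. Lengths are in mm, angles in rad, forces in N, time in s.
With the tool pointing down it reaches from about 350 to 875 mm from the base axis. Payload 4.2 kg.
Tool frame: the origin (TCP) lies between the finger pads; the fingertips stand 17 mm ahead of it and the grasp point (between the pads) lies 2 mm behind it; z points along the fingers, y is the line along which they close (so a half turn about z gives the same grasp; the last joint's range is limited). The gripper opens to 85 mm and grips with 20 to 120 N. Pads are 22 mm wide; open, the fingers measure 114 mm over their backs; the gripper's body (76 mm by 85 mm) begins 54 mm behind the grasp point. The pads swing forward as they close: fully open they stand 13 mm farther back than shut.
Start: joints at [-0.925, 0.385, 0.008, 0, -1.194, -0.259], TCP at [235.78, -578.798, 248.312] pointing down, gripper open.
Joint ranges: [-3.14, 3.14], [-1.21, 2.06], [-1.07, 1.41], [-3.16, 2.05], [-2.99, -0.16], [-3.1, 3.1]. Speed limits (rad/s): [2.79, 2.79, 3.14, 3.14, 3.14, 3.14].

### API

Orientations are given as a unit quaternion [x, y, z, w].
In Python, from bench import arm, cam, job_done gives the robot as it stands (arm), with the cameras (cam) and the job as plain functions.
- The arm moves only by the shell command python3 jog.py 'ROWS' [OPENING]. ROWS is rows parted by semicolons, their numbers by spaces, 1 to 10 of them, each of 6 numbers: dx, dy, dz in mm, then a rotation vector rx, ry, rz in rad; each row is the pose to reach, as a shift and turn from the pose commanded when the command began, along the tool's axes at that moment; what a row does not reach only later rows make up. A row lasts 1/10 s, in which the tool goes at most 50 mm and 0.15 rad, less where a joint would pass 70% of its speed; a pose out of reach is approached as far as the arm can. OPENING is the finger opening in mm, set as the command begins (- or left out keeps the last). The fingers move at their own pace and stop on an object; the grip force is fixed at half the most. Time passes only in rows, so rows that do not move let the fingers close. It prints the time, the measured TCP pose, the force, the opening and the grip force at its end.
- arm.read_state(): the state, without advancing time (a new reading comes with each control period).
- cam.get_image(name): name is "side" or "top"; returns the picture (400x640x3 uint8, blue, green, red); there is no depth.
- cam.get_calibration(name): a dict with "K" (3x3 intrinsics, pixels), "rvec" (rotation vector, rad) and "tvec" (3), from world to camera coordinates, as OpenCV has them. Camera axes: x right, y down, z forward; pixel columns grow to the right and rows downward; lengths in mm; the calibration is good to about 2 mm. A picture is of the moment at which its call begins. get_calibration takes no time and is no camera call.
- job_done(): hands the job in; it is judged then, once.
The state is a dict: "clock": time; "joints": joint angles; "joint_vel": joint speeds; "joint_efforts": joint torques, N m; "position": TCP position; "ee_rot": TCP orientation; "contact_force": force on the tool from outside, world axes, zero at the start; "wrist_torque": the same for the moment, N m; "gripper_width": finger opening in mm; "grasp_force": force on a finger pad.
Only numpy, scipy, OpenCV 4.12 (cv2) and the standard library are available. Lean on these libraries where they do the work, as an engineer would, in place of code of your own. Each camera call takes 0.05 s, during which the arm holds its last target. There are 200 camera calls.

### The job

Pack the dissection kit: set the white tin in the deep pocket of the grey foam and the petri dish, kept right side up, in the shallow pocket of the blue foam. Then put the white lift-out tray into the case above them so that it is seated level on its ledges, and only after that lay the forceps in the tray's short green-lined slot and the marker in its long black-lined slot, everything left lying freely in its place.

Things in the scene. Friction and masses are not known exactly. Their poses are not given: they have to be found in the camera images.
- case: Open black carry case, fixed, at left or right of the worktop; inside 148 (x) x 206 (y) mm, outside 158 x 216. Rim 66 mm high, flared outward over the last 9. Ledges 12 mm deep along both short ends, tops 43 mm above the worktop, carry the tray. Origin: centre of the underside, on the worktop; x short side, y long side, z up.
- foam_deep: Grey foam block 146 x 91 x 33 mm, fixed in one half (+y or -y) of the case, top 38 mm above the worktop. Round pocket, 74 mm wide, for the tin: floor 3 mm above the block's underside, 8 above the worktop. A finger scoop 116 mm long (x), 34 wide crosses it, as deep: set down with the fingers closing along x. Origin: pocket axis, block's underside; axes as the case's.
- foam_shallow: Blue foam block 146 x 91 x 33 mm, fixed in the other half of the case. Round pocket, 74 mm wide, for the dish: floor 19 mm above the block's underside, 24 above the worktop (the tin here would block the tray). Same finger scoop along x, down to the pocket floor. Origin: pocket axis, block's underside (5 mm above the worktop); axes as the case's.
- tray: White tray 140 (x) x 198 (y) mm, 0.18 kg, 4 mm play in the case, either way round. Origin: centre of underside; heights from it: grip bar in the middle, 10 mm thick (x), 64 long (y), at 30-42; slots along y, floors at 8, tops 18, 16 wide, sloping out to 30: short, green (128) at x=+42, long, black (150) at x=-42. For |y|<30 a finger well, floor at 4. Seated: underside 43 over the worktop.
- kit_tin: White round tin with lid, 62 mm diameter (60 mm below the lid's rim), 32 mm high, 0.09 kg, loose. Origin: centre of the underside, z up.
- dish: Shallow clear petri dish with cream-coloured medium, 61 mm diameter, 16 mm high, 0.03 kg, loose. Origin: centre of the underside, z up.
- kit_forceps: Fine steel forceps on edge, 115 mm long (x), 12 mm wide (y), 9 mm high, 0.02 kg, loose. Origin: middle of the underside; x along its length, tips to +x. It may lie either way round in the slot.
- pen: Felt marker lying down, black cap and white barrel, 130 mm long (x), 12 mm thick, 0.022 kg, loose; it does not roll by itself. Origin: middle of its length, at the underside; x along its length. It may lie either way round in the slot.

How it is judged:
By the outcome, as a careful person would: the job done as asked, in the order asked, and still so for the second after the job is handed in, with the robot touching nothing.
It also fails if it takes over 122 s, if anything falls off the work surface, if the arm or the gripper's body presses on something with over 40 N, if the wrist force passes 120 N, or if a joint passes its speed limit or range.

## Working session

There is one attempt and no reset: what is moved stays moved. The work goes in short steps, Python scripts to look and compute and a shell command to move; the robot and the scene stay as the last step left them, time stands still between calls to the robot, and variables do not carry over. Pictures are saved under pics/ and viewed, at most 14 in all, crops included, and the job is handed in when it is done.

```bash
ls; mkdir -p pics; cat > h.py <<'E'
import numpy as np, cv2
from bench import arm, cam, job_done
from scipy.spatial.transform import Rotation as R
def cal(n):
    c=cam.get_calibration(n); return np.array(c["K"],float),cv2.Rodrigues(np.array(c["rvec"],float))[0],np.array(c["tvec"],float).ravel()
def ray(n,uv,z):
    K,Rm,t=cal(n); o=-Rm.T@t
    uv=np.atleast_2d(uv).astype(float); d=(np.c_[uv,np.ones(len(uv))]@np.linalg.inv(K).T)@Rm
    return o+d*((z-o[2])/d[:,2])[:,None]
def proj(n,p):
    K,Rm,t=cal(n); q=np.atleast_2d(p)@Rm.T+t; q=q@K.T; return q[:,:2]/q[:,2:]
E
python3 - <<'E'
from h import *
for n in("top","side"):
    cv2.imwrite(f"pics/{n}0.png",cam.get_image(n)); K,Rm,t=cal(n); print(n,K[0,0],(-Rm.T@t).round(),Rm.round(2).tolist())
s=arm.read_state(); print(s["position"],s["ee_rot"],s["contact_force"],R.from_quat(s["ee_rot"]).as_matrix().round(3))
E
```

```text
bench.py
jog.py
pics
top 496.6471201911693 [ 357.  -13. 1100.] [[0.01, -1.0, 0.01], [-0.99, -0.01, -0.12], [0.12, -0.01, -0.99]]
side 520.8719689733616 [ 426. 1205.  668.] [[-1.0, -0.03, -0.03], [0.01, 0.45, -0.89], [0.04, -0.89, -0.45]]
[ 235.59743239 -578.35726272  247.32744441] [-1.92127431e-01  9.81369480e-01  9.65082344e-04 -2.48704838e-04] [ 0.56454477 -0.36434126 -0.14297842] [[-0.926 -0.377 -0.001]
 [-0.377  0.926  0.002]
 [ 0.     0.002 -1.   ]]
```

View pics/top0.png

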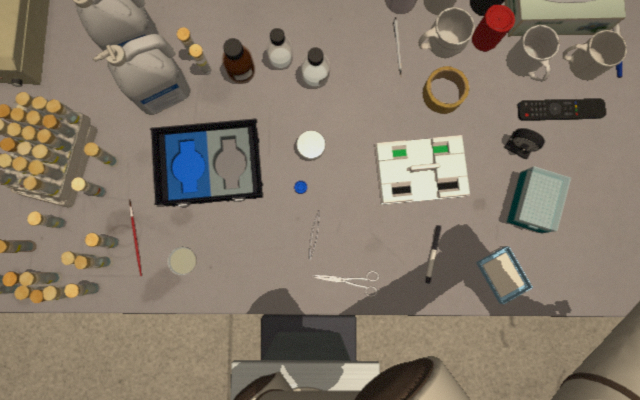

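View pics/side0.png

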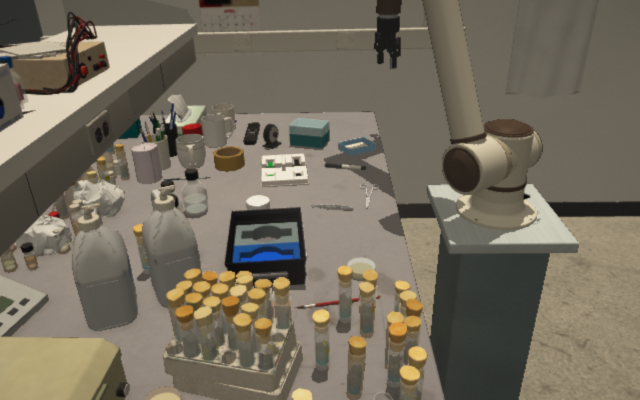

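```bash
python3 - <<'E'
import cv2,numpy as np
a=cv2.imread("pics/top0.png")
c=cv2.resize(a[115:215,145:275],None,fx=4,fy=4,interpolation=cv2.INTER_CUBIC)[:, :400+120]
d=cv2.resize(a[200:300,290:450],None,fx=4,fy=4,interpolation=cv2.INTER_CUBIC)
e=cv2.resize(a[125:215,370:475],None,fx=4,fy=4,interpolation=cv2.INTER_CUBIC)
cv2.imwrite("pics/z1.png",d)
o=np.zeros((400,800,3),np.uint8); 
c2=cv2.resize(c,(400,308)); e2=cv2.resize(e,(400,343)); o[:308,:400]=c2;o[:343,400:]=e2
cv2.imwrite("pics/z2.png",o)
E
```

```text
(no output)
```

View pics/z1.png

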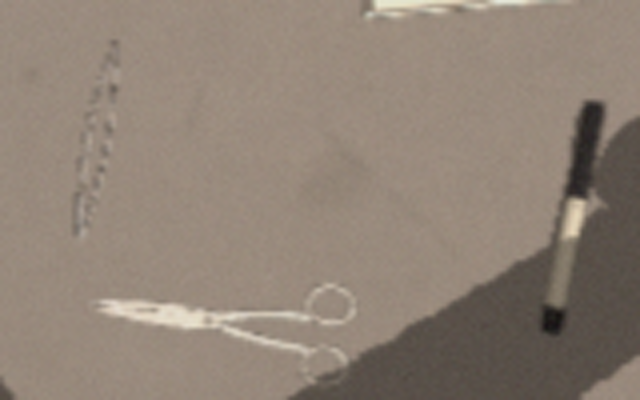

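View pics/z2.png

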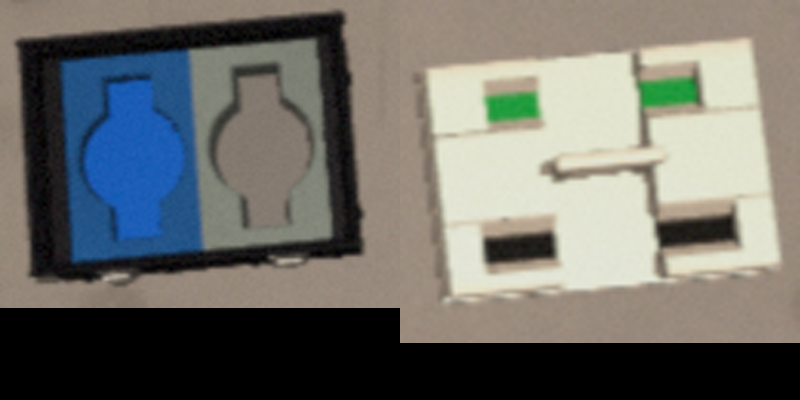

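```bash
cat > m.py <<'E'
from h import *
a=cv2.imread("pics/top0.png"); hsv=cv2.cvtColor(a,cv2.COLOR_BGR2HSV); H,S,V=cv2.split(hsv)
def blob(m,box):
    x0,y0,x1,y1=box; z=np.zeros(m.shape,np.uint8); z[y0:y1,x0:x1]=(m[y0:y1,x0:x1]*255)
    cs,_=cv2.findContours(z,cv2.RETR_EXTERNAL,cv2.CHAIN_APPROX_NONE); return max(cs,key=cv2.contourArea).reshape(-1,2),z
def rect(name,c,z):
    w=ray("top",c,z)[:,:2].astype(np.float32); r=cv2.minAreaRect(w); b=cv2.boxPoints(r)
    print(name,"c",np.round(r[0],1),"size",np.round(r[1],1),"ang",round(r[2],1))
    return r
print("bg",a[230,360],hsv[230,360])
c,_=blob(V>200,(290,125,335,165)); rect("tin",c,32); print(cv2.minEnclosingCircle(ray("top",c,32)[:,:2].astype(np.float32)))
rgb=a.astype(int)
bgc=a[285,200].astype(int); print("dish bg",bgc,"dish",a[261,182],hsv[261,182])
m=(H>20)&(H<45)&(S>30); m=(np.abs(rgb-bgc).sum(2)>25)
c,_=blob(m,(160,240,205,285)); rect("dish",c,12); print(cv2.minEnclosingCircle(ray("top",c,12)[:,:2].astype(np.float32)))
c,z=blob(V<60,(140,110,275,215)); rect("case rim z66",c,66)
mb=(H>100)&(H<125)&(S>150); c,_=blob(mb,(140,110,275,215)); rect("blue z38",c,38)
m=(H>100)&(H<125)&(S>150)&(V>150); c,_=blob(m,(140,110,275,215)); rect("blue floor z24",c,24)
c,_=blob(V>190,(365,125,480,215)); rect("tray z30",c,30)
for n,m in(("green",(H>40)&(H<80)&(S>120)),("black",V<60)):
    for bx in((380,130,415,205),(415,130,470,205)):
        try: c,_=blob(m,bx); rect(n,c,8)
        except Exception as e: print(n,e)
m=np.abs(rgb-cv2.medianBlur(a,31).astype(int)).sum(2)>40
m=cv2.morphologyEx((m*255).astype(np.uint8),cv2.MORPH_CLOSE,np.ones((5,5)))>0
c,_=blob(m,(300,205,325,265)); rect("forceps",c,6)
m=((V<50)|(V>110)&(S<70))
m=(V<55); c,_=blob(m,(430,222,443,252)); rect("cap",c,6)
m=(V<45); c,_=blob(m,(420,274,435,285)); rect("pen end",c,6)
E
python3 m.py; python3 -c "
import cv2;a=cv2.imread('pics/top0.png');v=cv2.cvtColor(a,cv2.COLOR_BGR2HSV)
print(v[165,400:460:1,2]);print(v[150:180,420,2]);print(v[165,195:260].tolist())"
```

```text
bg [125 139 153] [ 15  47 153]
tin c [622.5  -7.1] size [58.5 57.2] ang 0.6
((622.73291015625, -6.453793525695801), 30.09821128845215)
dish bg [120 134 150] dish [132 165 174] [ 24  62 174]
dish c [351.8 280.6] size [60.9 97.4] ang 62.7
((354.08038330078125, 285.0093688964844), 49.628726959228516)
case rim z66 c [572.  213.5] size [170.5 225. ] ang 5.8
blue z38 c [573.  262.2] size [151.9  90.1] ang 6.0
blue floor z24 c [571.5 261.5] size [113.8  67.9] ang 2.5
tray z30 c [ 569.6 -253.1] size [136.9 189.6] ang 6.0
green c [ 609.7 -204.9] size [13.8 27.3] ang 0.6
green c [ 620.4 -297.6] size [13.5 32.4] ang 6.4
black c [ 526.4 -208.4] size [12.  36.8] ang 5.8
black c [ 537.4 -312.1] size [11.8 42.6] ang 5.8
forceps c [414.3 -12.7] size [16.3 83.8] ang 81.0
cap c [ 422.2 -284.2] size [ 8.2 49.1] ang 77.5
pen end c [ 328.8 -265.2] size [ 8.8 10.9] ang 88.9
[229 229 230 229 229 228 227 228 229 228 226 217 208 211 216 217 220 220
 219 221 218 221 222 222 223 222 226 224 226 225 224 225 225 227 225 226
 228 227 226 218 218 226 229 229 227 229 227 228 228 228 227 227 227 228
 228 229 227 228
[... 425 characters left out ...]
 110], [34, 26, 77], [15, 28, 73], [18, 38, 102], [14, 39, 130], [12, 33, 130], [13, 40, 133], [14, 33, 130], [15, 42, 133], [16, 41, 131], [16, 34, 129], [13, 41, 130], [17, 39, 130], [14, 40, 129], [13, 37, 132], [15, 39, 130], [16, 41, 130], [15, 42, 133], [15, 35, 130], [19, 41, 130], [19, 41, 131], [14, 41, 132], [17, 38, 134], [16, 41, 132], [17, 41, 132], [17, 41, 132], [15, 43, 132], [14, 41, 132], [16, 40, 133], [16, 45, 135], [13, 45, 135], [16, 40, 134], [17, 45, 130], [15, 40, 114], [27, 29, 98], [35, 24, 118], [39, 20, 130], [38, 24, 129], [35, 29, 105], [42, 23, 56], [90, 9, 30], [150, 8, 33], [0, 18, 28], [130, 64, 24], [114, 61, 21], [120, 64, 8], [150, 35, 22], [34, 42, 43]]
```

```bash
cat >> m.py <<'E'
print("-----")
c,_=blob((H>=19)&(H<40)&(S>40),(160,240,205,285)); rect("dish",c,12)
def seg(n,p,q,z):
    w=ray("top",[p,q],z)[:,:2]; d=w[0]-w[1]; print(n,"c",w.mean(0).round(1),"len",np.hypot(*d).round(1),"ang",np.degrees(np.arctan2(d[1],d[0])).round(1))
seg("forceps",(318.75,210),(310,259.3),6); seg("pen",(438.25,225.75),(428,283),8)
seg("bar",(439.6,164.5),(410,168),42)
print("pocket grey edges",ray("top",[(212.5,165),(246.5,165)],38).round(1).tolist())
t=np.radians(5.8);ux=np.array([np.cos(t),np.sin(t),0]);uy=np.array([-ux[1],ux[0],0])
C=np.array([574,214,0.]);G=C-45.5*uy;B=C+45.5*uy
print("G",G.round(1),"B",B.round(1))
b=cv2.imread("pics/side0.png");hs=cv2.cvtColor(b,cv2.COLOR_BGR2HSV)
s=b.copy()
th=np.linspace(0,2*np.pi,60)
def circ(n,img,c,r,z,col):
    P=np.c_[c[0]+r*np.cos(th),c[1]+r*np.sin(th),np.full(60,z)]
    cv2.polylines(img,[np.round(proj(n,P)*4*1).astype(int)],True,col,1)
def rc(n,img,c,hx,hy,z,col,tt=t):
    u=np.array([np.cos(tt),np.sin(tt),0]);v=np.array([-u[1],u[0],0]);c=np.array([c[0],c[1],z])
    P=[c+hx*u+hy*v,c-hx*u+hy*v,c-hx*u-hy*v,c+hx*u-hy*v]
    cv2.polylines(img,[np.round(proj(n,np.array(P))*4).astype(int)],True,col,1)
outs=[]
for n,im in(("side",b),("top",a)):
    I=cv2.resize(im,None,fx=4,fy=4,interpolation=cv2.INTER_CUBIC)
    circ(n,I,(622.7,-6.8),31,32,(0,0,255)); 
    circ(n,I,G,37,38,(0,0,255)); circ(n,I,B,37,38,(0,0,255)); rc(n,I,C,74,103,66,(0,255,0))
    rc(n,I,C,74+9,103+9,66,(0,255,0))
    rc(n,I,(572.5,-253.2),70,99,30,(0,0,255),np.radians(6)); rc(n,I,(572.5,-253.2),5,32,42,(0,0,255),np.radians(6))
    if n=="side": outs=[I[600:1160,840:1340][:, :]]
    else: outs+=[I[440:880,560:1100],I[500:900,1140:1920]]
cv2.imwrite("pics/ov1.png",outs[0]);
o=np.zeros((600,800,3),np.uint8); A=cv2.resize(outs[1],(400,326));Bq=cv2.resize(outs[2],(600,308))[:, :]; o[:326,:400]=A; 
o[326:600,:]=cv2.resize(outs[2],(800,410))[100:374]
cv2.imwrite("pics/ov2.png",o)
E
python3 m.py | sed -n '/-----/,$p'
```

```text
-----
dish c [365.9 268.3] size [54.4 55.6] ang 46.4
forceps c [425.1 -16.3] len 110.3 ang -9.6
pen c [ 384.  -277.2] len 127.7 ang -11.3
bar c [ 573.1 -254.7] len 65.1 ang -82.6
pocket grey edges [[572.1, 206.2, 38.0], [572.8, 132.5, 38.0]]
G [578.6 168.7   0. ] B [569.4 259.3   0. ]
```

View pics/ov1.png

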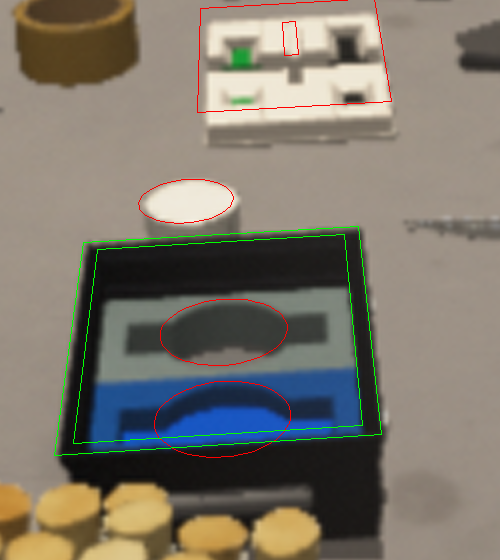

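View pics/ov2.png

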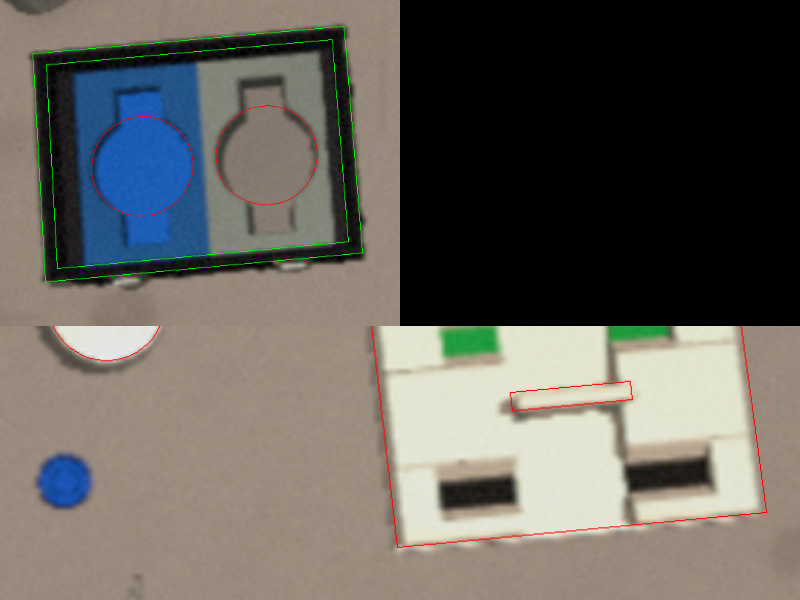

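```bash
cat > go.py <<'E'
# usage: go.py [m] x,y,z,yawdeg ...  prints tool-frame deltas from the commanded pose (m: take measured pose as start); saves last target
import sys,json,os
from h import *
A=sys.argv[1:]
if A[0]=="m" or not os.path.exists("cmd.json"):
    A=[x for x in A if x!="m"]; s=arm.read_state(); m=R.from_quat(s["ee_rot"]).as_matrix(); p=list(s["position"])+[np.degrees(np.arctan2(m[1,0],m[0,0]))]
else: p=json.load(open("cmd.json"))
y=np.radians(p[3]); M=np.array([[np.cos(y),np.sin(y),0],[np.sin(y),-np.cos(y),0],[0,0,-1]])
for a in A:
    q=[float(v) for v in a.split(",")]; d=M.T@(np.array(q[:3])-p[:3]); r=-np.radians((q[3]-p[3]+180)%360-180)
    print(" ".join(f"{v:.1f}" for v in d),"0 0 %.4f"%r,"| dist %.0f"%np.linalg.norm(d))
json.dump(q,open("cmd.json","w"))
E
echo '[235.78,-578.798,248.312,-157.9]' > cmd.json; python3 go.py 622.7,-6.8,150,-84.2
python3 jog.py '-574 384 98 0 0 -1.286;-574 384 98 0 0 -1.286;-574 384 98 0 0 -1.286;-574 384 98 0 0 -1.286;-574 384 98 0 0 -1.286;-574 384 98 0 0 -1.286;-574 384 98 0 0 -1.286;-574 384 98 0 0 -1.286;-574 384 98 0 0 -1.286;-574 384 98 0 0 -1.286' 85; python3 go.py m 622.7,-6.8,100,-84.2
```

```text
clock: 1.1
position: [513.6, -166.7, 177.6]
ee_rot: [0.743, -0.67, -0.0, 0.0]
contact_force: [1.7, -1.6, 0.2]
gripper_width: 85.0
grasp_force: 0.0
-147.8 -125.1 77.6 0 0 0.0024 | dist 209
```

```bash
python3 jog.py '-148 -125 78 0 0 0;-148 -125 78 0 0 0;-148 -125 78 0 0 0;-148 -125 78 0 0 0;-148 -125 78 0 0 0;-148 -125 78 0 0 0;-148 -125 78 0 0 0'; python3 jog.py '0 0 0 0 0 0'; python3 go.py m 622.7,-6.8,13,-84.2
```

```text
clock: 1.8
position: [621.7, -9.3, 100.0]
ee_rot: [0.742, -0.67, -0.0, 0.0]
contact_force: [-0.4, -1.6, 0.2]
gripper_width: 85.0
grasp_force: 0.0
clock: 1.9
position: [621.8, -10.0, 100.9]
ee_rot: [0.742, -0.671, 0.0, -0.0]
contact_force: [-0.6, -0.1, -0.2]
gripper_width: 85.0
grasp_force: 0.0
-3.1 -1.2 87.9 0 0 -0.0007 | dist 88
```

```bash
python3 jog.py '-3 -1 45 0 0 0;-3 -1 80 0 0 0;-3 -1 88 0 0 0;-3 -1 88 0 0 0'; python3 jog.py '0 0 0 0 0 0;0 0 0 0 0 0;0 0 0 0 0 0;0 0 0 0 0 0;0 0 0 0 0 0;0 0 0 0 0 0;0 0 0 0 0 0;0 0 0 0 0 0' 50
```

```text
clock: 2.3
position: [622.3, -6.8, 11.8]
ee_rot: [0.742, -0.671, -0.0, 0.001]
contact_force: [0.8, -0.4, 1.4]
gripper_width: 84.6
grasp_force: 0.0
clock: 3.1
position: [624.8, -5.4, 14.9]
ee_rot: [0.742, -0.67, 0.002, -0.002]
contact_force: [-0.4, -0.3, 6.6]
gripper_width: 58.0
grasp_force: 65.1
```

```bash
python3 jog.py '0 0 -40 0 0 0;0 0 -90 0 0 0;0 0 -120 0 0 0;0 0 -120 0 0 0;0 0 -120 0 0 0'; python3 go.py m 578.6,168.7,130,-84.2
```

```text
clock: 3.6
position: [623.0, -5.4, 133.4]
ee_rot: [0.742, -0.67, 0.0, -0.001]
contact_force: [-0.3, -0.2, -0.8]
gripper_width: 58.4
grasp_force: 64.7
-177.7 26.5 3.4 0 0 0.0003 | dist 180
```

```bash
python3 jog.py '-178 26 3 0 0 0;-178 26 3 0 0 0;-178 26 3 0 0 0;-178 26 3 0 0 0;-178 26 3 0 0 0;-178 26 3 0 0 0;-178 26 3 0 0 0'; python3 - <<'E'
from h import *
cv2.imwrite("pics/t1.png",cam.get_image("top"));cv2.imwrite("pics/s1.png",cam.get_image("side"))
a=np.vstack([cv2.resize(cv2.imread("pics/t1.png")[100:240,130:330],(600,420))[:300],cv2.resize(cv2.imread("pics/s1.png")[130:280,180:380],(600,450))[:300]])
cv2.imwrite("pics/v1.png",a)
E
python3 go.py m 578.6,168.7,60,-84.2 578.6,168.7,27,-84.2
```

```text
clock: 4.3
position: [578.6, 167.8, 128.1]
ee_rot: [0.742, -0.67, -0.0, 0.001]
contact_force: [-0.5, -0.1, -0.8]
gripper_width: 58.2
grasp_force: 64.7
-1.2 0.3 68.5 0 0 -0.0011 | dist 69
-1.2 0.3 101.5 0 0 -0.0011 | dist 102
```

View pics/v1.png

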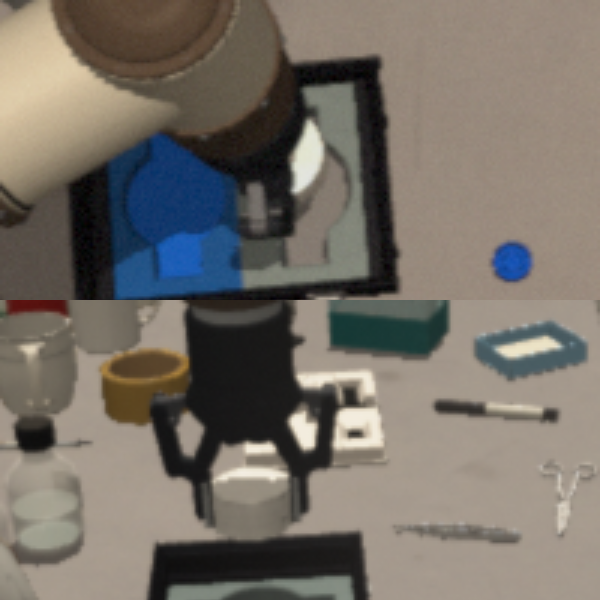

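```bash
python3 jog.py '-1 0 40 0 0 0;-1 0 75 0 0 0;-1 0 90 0 0 0;-1 0 96 0 0 0;-1 0 100 0 0 0;-1 0 102 0 0 0;-1 0 104 0 0 0;-1 0 104 0 0 0'
```

```text
clock: 5.2
position: [579.2, 170.0, 25.7]
ee_rot: [0.742, -0.67, 0.0, -0.001]
contact_force: [-0.7, -0.9, -1.3]
gripper_width: 58.0
grasp_force: 64.7
```

```bash
python3 jog.py '0 0 1 0 0 0;0 0 1.5 0 0 0;0 0 1.5 0 0 0'; python3 jog.py '0 0 0 0 0 0;0 0 0 0 0 0;0 0 0 0 0 0;0 0 0 0 0 0' 76;  python3 jog.py '0 0 -30 0 0 0;0 0 -80 0 0 0;0 0 -110 0 0 0;0 0 -110 0 0 0'; python3 go.py m 365.9,268.3,110,-84.2
```

```text
clock: 5.5
position: [578.9, 169.9, 23.7]
ee_rot: [0.742, -0.67, 0.0, -0.0]
contact_force: [0.1, 0.1, -1.0]
gripper_width: 58.1
grasp_force: 64.7
clock: 5.9
position: [579.0, 169.9, 23.7]
ee_rot: [0.742, -0.67, 0.0, -0.0]
contact_force: [1.1, 0.0, 0.1]
gripper_width: 76.1
grasp_force: 0.0
clock: 6.3
position: [581.8, 171.2, 139.3]
ee_rot: [0.743, -0.67, 0.002, -0.005]
contact_force: [-0.5, 0.4, 0.1]
gripper_width: 76.1
grasp_force: 0.0
-118.8 204.8 29.3 0 0 0.0019 | dist 239
```

```bash
python3 jog.py '-119 205 29 0 0 0;-119 205 29 0 0 0;-119 205 29 0 0 0;-119 205 29 0 0 0;-119 205 29 0 0 0;-119 205 29 0 0 0;-119 205 29 0 0 0;-119 205 29 0 0 0' 85; python3 jog.py '0 0 0 0 0 0'; python3 - <<'E'
from h import *
a=cam.get_image("top"); b=cam.get_image("side")
cv2.imwrite("pics/v2.png",np.vstack([cv2.resize(a[110:290,130:330],(600,540))[:300],cv2.resize(a[210:310,130:330],(600,300))]))
E
python3 go.py m 365.9,268.3,13,-84.2
```

```text
clock: 7.1
position: [363.5, 267.4, 104.5]
ee_rot: [0.742, -0.67, 0.0, -0.0]
contact_force: [-0.1, -0.2, 0.3]
gripper_width: 84.8
grasp_force: 0.0
clock: 7.2
position: [363.7, 267.0, 104.5]
ee_rot: [0.742, -0.671, 0.0, -0.0]
contact_force: [-0.5, -0.1, -0.1]
gripper_width: 85.2
grasp_force: 0.0
-1.2 -2.4 91.4 0 0 -0.0012 | dist 91
```

View pics/v2.png

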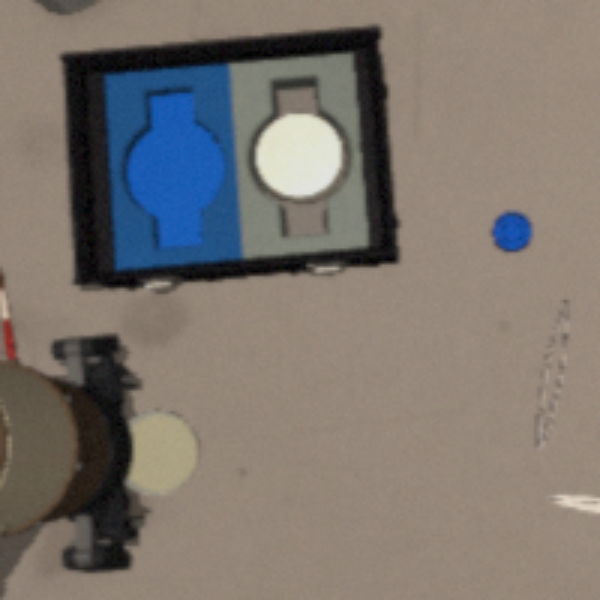

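```bash
python3 jog.py '-1 -2 45 0 0 0;-1 -2 78 0 0 0;-1 -2 88 0 0 0;-1 -2 88 0 0 0;-1 -2 88 0 0 0'; python3 jog.py '0 0 0 0 0 0;0 0 0 0 0 0;0 0 0 0 0 0;0 0 0 0 0 0;0 0 0 0 0 0;0 0 0 0 0 0;0 0 0 0 0 0' 54; python3 jog.py '0 0 -40 0 0 0;0 0 -90 0 0 0;0 0 -120 0 0 0;0 0 -120 0 0 0;0 0 -120 0 0 0'; python3 go.py m 569.4,259.3,130,-84.2
```

```text
clock: 7.8
position: [365.5, 269.1, 17.4]
ee_rot: [0.742, -0.67, 0.0, -0.001]
contact_force: [0.4, -0.5, -0.3]
gripper_width: 84.6
grasp_force: 0.0
clock: 8.5
position: [365.4, 269.4, 18.5]
ee_rot: [0.742, -0.67, -0.0, -0.002]
contact_force: [-1.9, -2.0, 8.8]
gripper_width: 58.4
grasp_force: 62.4
clock: 9.0
position: [364.6, 268.6, 137.7]
ee_rot: [0.742, -0.67, -0.0, -0.001]
contact_force: [0.6, 0.8, 0.9]
gripper_width: 58.7
grasp_force: 64.6
30.1 -202.8 7.7 0 0 0.0004 | dist 205
```

```bash
python3 jog.py '30 -203 8 0 0 0;30 -203 8 0 0 0;30 -203 8 0 0 0;30 -203 8 0 0 0;30 -203 8 0 0 0;30 -203 8 0 0 0;30 -203 8 0 0 0;30 -203 8 0 0 0'; python3 jog.py '0 0 0 0 0 0';python3 - <<'E'
from h import *
b=cam.get_image("side")
cv2.imwrite("pics/v3.png",cv2.resize(b[150:290,180:350],None,fx=3,fy=3))
E
python3 go.py m 569.4,259.3,46,-84.2
```

```text
clock: 9.8
position: [568.2, 259.4, 128.3]
ee_rot: [0.743, -0.67, -0.0, 0.001]
contact_force: [0.2, 0.2, -0.3]
gripper_width: 58.6
grasp_force: 64.7
clock: 9.9
position: [568.6, 259.7, 129.0]
ee_rot: [0.743, -0.67, -0.0, -0.0]
contact_force: [-0.4, 0.9, -1.2]
gripper_width: 58.4
grasp_force: 64.7
0.5 -0.5 83.2 0 0 0.0021 | dist 83
```

View pics/v3.png

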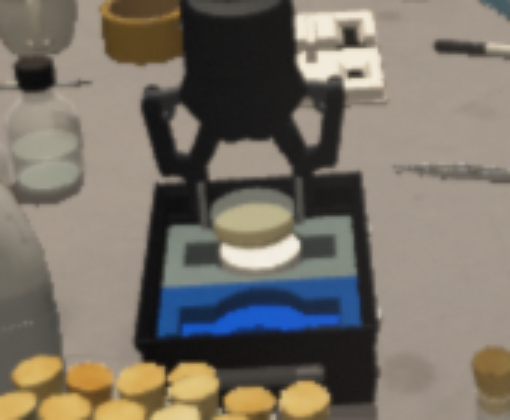

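Dish is held level between the tips at about (253,215) in the crop, over the case. Lowering.

```bash
python3 jog.py '0 0 40 0 0 0;0 0 70 0 0 0;0 0 80 0 0 0;0 0 84 0 0 0;0 0 86 0 0 0;0 0 87 0 0 0;0 0 87 0 0 0'; python3 jog.py '0 0 0 0 0 0;0 0 0 0 0 0;0 0 0 0 0 0;0 0 0 0 0 0' 76;  python3 jog.py '0 0 -30 0 0 0;0 0 -80 0 0 0;0 0 -130 0 0 0;0 0 -130 0 0 0;0 0 -130 0 0 0'; python3 go.py m 573.3,-254.5,150,-84
```

```text
clock: 10.65
position: [570.3, 259.8, 42.8]
ee_rot: [0.742, -0.67, 0.0, -0.001]
contact_force: [-0.2, -0.2, -0.3]
gripper_width: 58.5
grasp_force: 64.7
clock: 11.05
position: [569.8, 259.3, 41.7]
ee_rot: [0.742, -0.67, 0.0, -0.0]
contact_force: [-1.3, 0.4, 0.5]
gripper_width: 76.1
grasp_force: 0.0
clock: 11.55
position: [570.1, 259.7, 173.4]
ee_rot: [0.742, -0.67, 0.0, -0.002]
contact_force: [-0.2, 0.0, -0.9]
gripper_width: 76.2
grasp_force: 0.0
511.9 49.1 23.4 0 0 -0.0029 | dist 515
```

```bash
python3 jog.py '512 49 23 0 0 0;512 49 23 0 0 0;512 49 23 0 0 0;512 49 23 0 0 0;512 49 23 0 0 0;512 49 23 0 0 0;512 49 23 0 0 0;512 49 23 0 0 0;512 49 23 0 0 0;512 49 23 0 0 0' 40; python3 - <<'E'
from h import *
a=cam.get_image("top")
cv2.imwrite("pics/v4.png",np.hstack([cv2.resize(a[110:220,140:280],None,fx=3,fy=3),cv2.resize(a[110:220,360:480],None,fx=3,fy=3)]))
E
python3 go.py m 573.3,-254.5,100,-84.2
```

```text
clock: 12.55
position: [571.7, -241.9, 147.1]
ee_rot: [0.742, -0.67, -0.002, 0.001]
contact_force: [1.0, -0.4, 0.5]
gripper_width: 39.8
grasp_force: 0.0
6.4 -1.6 46.4 0 0 -0.0053 | dist 47
```

View pics/v4.png

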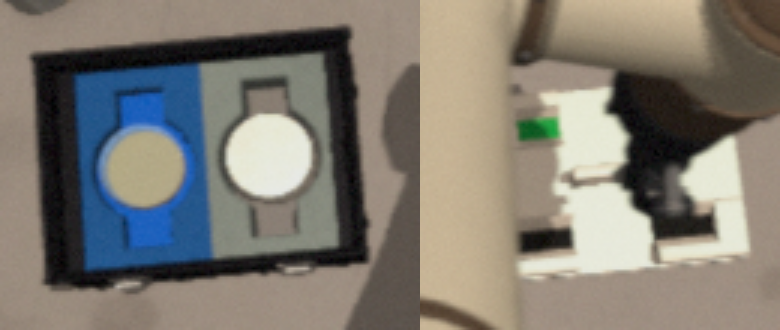

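```bash
python3 jog.py '6 -2 46 0 0 0;6 -2 46 0 0 0;6 -2 46 0 0 0'; python3 go.py m 573.3,-254.5,35,-84.2
```

```text
clock: 12.9
position: [574.3, -245.7, 101.3]
ee_rot: [0.742, -0.67, -0.002, 0.002]
contact_force: [0.3, -0.5, 1.6]
gripper_width: 39.9
grasp_force: 0.0
8.6 1.9 66.3 0 0 0.0008 | dist 67
```

```bash
python3 jog.py '0 0 0 0 0 0;0 0 0 0 0 0'; python3 go.py m 573.3,-254.5,35,-84.2
```

```text
clock: 13.1
position: [576.7, -245.3, 105.0]
ee_rot: [0.743, -0.67, 0.001, -0.001]
contact_force: [-0.7, 0.3, 0.5]
gripper_width: 39.9
grasp_force: 0.0
8.8 4.3 70.0 0 0 0.0024 | dist 71
```

```bash
python3 jog.py '9 4 30 0 0 0;9 4 55 0 0 0;9 4 65 0 0 0;9 4 70 0 0 0;9 4 70 0 0 0'; python3 go.py m 573.3,-254.5,35,-84; python3 jog.py '0 0 0 0 0 0;0 0 0 0 0 0;0 0 0 0 0 0;0 0 0 0 0 0;0 0 0 0 0 0;0 0 0 0 0 0' 4
```

```text
clock: 13.6
position: [573.2, -255.0, 33.8]
ee_rot: [0.743, -0.67, 0.0, -0.0]
contact_force: [-0.4, 0.5, 0.2]
gripper_width: 39.9
grasp_force: 0.0
-0.5 -0.2 -1.2 0 0 -0.0018 | dist 1
clock: 14.2
position: [573.5, -255.4, 34.6]
ee_rot: [0.742, -0.67, 0.001, -0.001]
contact_force: [0.3, 1.9, 6.1]
gripper_width: 9.0
grasp_force: 60.2
```

```bash
python3 jog.py '0 0 -30 0 0 0;0 0 -75 0 0 0;0 0 -120 0 0 0;0 0 -120 0 0 0;0 0 -120 0 0 0'; python3 go.py m 574,214,150,-84.2
```

```text
clock: 14.7
position: [572.5, -255.1, 154.0]
ee_rot: [0.742, -0.67, 0.0, -0.001]
contact_force: [-1.1, -0.1, -3.2]
gripper_width: 8.7
grasp_force: 59.1
-466.5 -49.0 4.0 0 0 0.0001 | dist 469
```

```bash
python3 jog.py '-40 -4 4 0 0 0;-85 -9 4 0 0 0;-130 -14 4 0 0 0;-175 -18 4 0 0 0;-220 -23 4 0 0 0;-265 -28 4 0 0 0;-310 -33 4 0 0 0;-355 -37 4 0 0 0;-400 -42 4 0 0 0;-430 -45 4 0 0 0';python3 jog.py '0 0 0 0 0 0;0 0 0 0 0 0'; python3 go.py m 574,214,150,-84.2
```

```text
clock: 15.7
position: [572.0, 179.3, 146.6]
ee_rot: [0.743, -0.67, -0.001, 0.002]
contact_force: [0.2, 0.1, -2.0]
gripper_width: 9.1
grasp_force: 59.1
clock: 15.9
position: [572.1, 177.0, 146.9]
ee_rot: [0.743, -0.67, -0.001, 0.002]
contact_force: [0.2, 0.2, -2.0]
gripper_width: 8.6
grasp_force: 59.1
-36.6 -5.7 -3.1 0 0 0.0017 | dist 37
```

```bash
python3 jog.py '-20 -3 -3 0 0 0;-34 -5 -3 0 0 0;-36.5 -5.5 -3 0 0 0;-36.5 -5.5 -3 0 0 0;-36.5 -5.5 -3 0 0 0'; python3 - <<'E'
from h import *
a=cam.get_image("top"); b=cam.get_image("side"); cv2.imwrite("pics/t5.png",a);cv2.imwrite("pics/s5.png",b)
s=arm.read_state();print(s["position"])
def rc(n,img,c,hx,hy,z,col,tt):
    u=np.array([np.cos(tt),np.sin(tt),0]);v=np.array([-u[1],u[0],0]);c=np.array([c[0],c[1],z])
    P=[c+hx*u+hy*v,c-hx*u+hy*v,c-hx*u-hy*v,c+hx*u-hy*v]
    cv2.polylines(img,[np.round(proj(n,np.array(P))*4).astype(int)],True,col,1)
o=[]
for n,im,x,y in(("top",a,130,95),("side",b,195,140)):
    I=cv2.resize(im,None,fx=4,fy=4,interpolation=cv2.INTER_CUBIC)
    rc(n,I,s["position"],70,99,s["position"][2]-34.6+18,(0,0,255),np.radians(5.8))
    o.append(I[y*4:y*4+560,x*4:x*4+560][:, :] )
cv2.imwrite("pics/v5.png",cv2.resize(np.hstack([o[0],o[1][:,:560]]),(800,400)))
E
python3 go.py m 574,214,120,-84.2
```

```text
clock: 16.4
position: [575.1, 213.4, 152.0]
ee_rot: [0.742, -0.67, -0.0, 0.0]
contact_force: [-0.3, -1.0, -1.5]
gripper_width: 8.5
grasp_force: 59.1
[575.16545208 213.31642939 152.17514132]
-0.8 1.1 32.2 0 0 0.0001 | dist 32
```

View pics/v5.png

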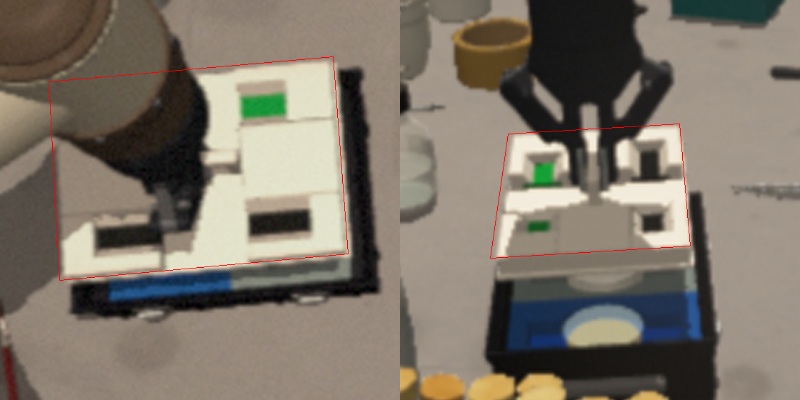

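```bash
python3 jog.py '-1 1 30 0 0 0;-1 1 45 0 0 0;-1 1 45 0 0 0;-1 1 45 0 0 0'; python3 go.py m 574,214,79,-84.2
```

```text
clock: 16.9
position: [574.6, 214.6, 107.6]
ee_rot: [0.742, -0.67, 0.0, -0.0]
contact_force: [-0.3, 0.3, -0.3]
gripper_width: 8.7
grasp_force: 59.1
0.5 0.7 28.6 0 0 0.0008 | dist 29
```

```bash
python3 jog.py '0 0 8 0 0 0;0 0 15 0 0 0;0 0 20 0 0 0;0 0 24 0 0 0;0 0 26 0 0 0;0 0 28 0 0 0;0 0 28 0 0 0;0 0 28 0 0 0'
```

```text
clock: 17.7
position: [574.3, 214.9, 79.4]
ee_rot: [0.742, -0.67, 0.0, -0.0]
contact_force: [0.1, 0.4, -1.6]
gripper_width: 8.7
grasp_force: 59.2
```

```bash
python3 jog.py '0 0 1 0 0 0;0 0 2 0 0 0;0 0 2 0 0 0'; python3 jog.py '0 0 0 0 0 0;0 0 0 0 0 0;0 0 0 0 0 0' 40;  python3 jog.py '0 0 -40 0 0 0;0 0 -85 0 0 0;0 0 -85 0 0 0;0 0 -85 0 0 0'; python3 go.py m 425,-16,120,-99.6
```

```text
clock: 18.0
position: [574.3, 214.9, 77.6]
ee_rot: [0.742, -0.67, 0.0, -0.0]
contact_force: [-0.6, 0.3, 0.4]
gripper_width: 8.8
grasp_force: 59.4
clock: 18.3
position: [574.4, 214.9, 77.4]
ee_rot: [0.742, -0.67, 0.0, -0.0]
contact_force: [-0.2, 0.0, -0.2]
gripper_width: 40.0
grasp_force: 0.0
clock: 18.7
position: [574.7, 215.3, 163.9]
ee_rot: [0.742, -0.67, 0.0, -0.002]
contact_force: [-1.2, -0.9, -1.5]
gripper_width: 39.8
grasp_force: 0.0
214.8 172.4 43.9 0 0 0.2694 | dist 279
```

```bash
python3 go.py m 425,-16.3,100,-9.6; python3 jog.py '215 172 64 0 0 -1.302;215 172 64 0 0 -1.302;215 172 64 0 0 -1.302;215 172 64 0 0 -1.302;215 172 64 0 0 -1.302;215 172 64 0 0 -1.302;215 172 64 0 0 -1.302;215 172 64 0 0 -1.302;215 172 64 0 0 -1.302;215 172 64 0 0 -1.302'; python3 jog.py '0 0 0 0 0 0;0 0 0 0 0 0'; python3 - <<'E'
from h import *
a=cam.get_image("top"); b=cam.get_image("side"); cv2.imwrite("pics/t6.png",a);cv2.imwrite("pics/s6.png",b)
I=cv2.resize(b[155:265,200:400],None,fx=4,fy=4,interpolation=cv2.INTER_CUBIC)
J=np.zeros((150,800,3),np.uint8); c=cv2.resize(a[110:220,140:280],None,fx=1.36,fy=1.36); d=cv2.resize(a[195:270,270:350],(160,150)); J[:149,:190]=c[:149,:190]; J[:,200:360]=d
cv2.imwrite("pics/v6.png",np.vstack([I,J]))
E
python3 go.py m 425.1,-16.3,19,-9.6
```

```text
215.1 172.5 63.9 0 0 -1.3014 | dist 283
clock: 19.7
position: [424.1, -16.9, 97.3]
ee_rot: [0.996, -0.084, -0.001, 0.0]
contact_force: [0.6, -0.4, -1.3]
gripper_width: 40.1
grasp_force: 0.0
clock: 19.9
position: [424.7, -16.6, 97.8]
ee_rot: [0.996, -0.084, -0.0, 0.0]
contact_force: [1.3, -0.7, -1.0]
gripper_width: 40.0
grasp_force: 0.0
0.2 -0.3 79.0 0 0 -0.0000 | dist 79
```

View pics/v6.png

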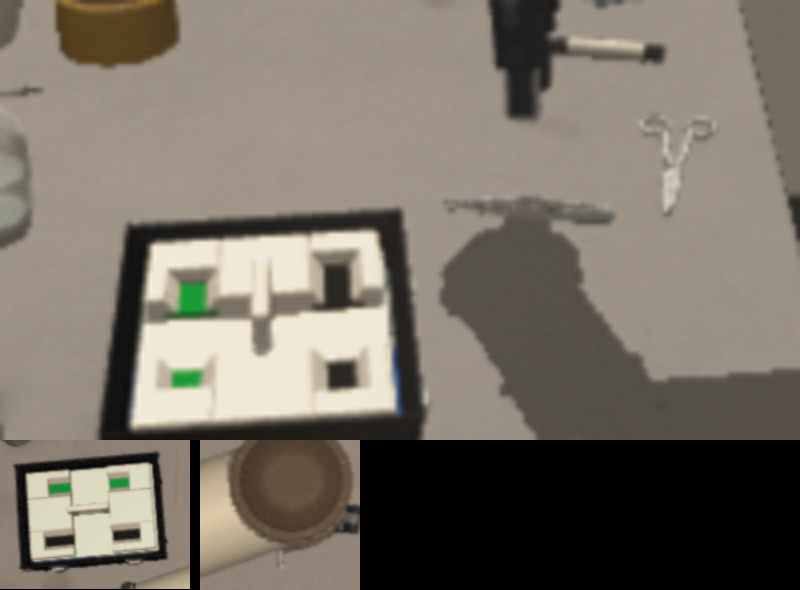

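```bash
python3 - <<'E'
from h import *
print("forceps side",ray("side",[(311.75,206.5),(353,209)],6).round(1).tolist())
a=cv2.imread("pics/t6.png");H,S,V=cv2.split(cv2.cvtColor(a,cv2.COLOR_BGR2HSV))
def blob(m,box,z,n):
    x0,y0,x1,y1=box; k=np.zeros(m.shape,np.uint8); k[y0:y1,x0:x1]=m[y0:y1,x0:x1]*255
    cs,_=cv2.findContours(k,cv2.RETR_EXTERNAL,cv2.CHAIN_APPROX_NONE); c=max(cs,key=cv2.contourArea).reshape(-1,2)
    r=cv2.minAreaRect(ray("top",c,z)[:,:2].astype(np.float32)); print(n,np.round(r[0],1),np.round(r[1],1),round(r[2],1))
blob(V>165,(145,112,268,212),61,"tray")
t=np.radians(5.8)
for n,m in(("green",(H>40)&(H<80)&(S>120)),("black",V<60)):
    yy=((150,195),(190,250))
    for a0,a1,r0,r1 in((170,200,137,160) if n=="green" else (166,204,176,200),(215,245,134,160) if n=="green" else (212,250,172,200)):
        blob(m,(a0,r0,a1,r1),51,n)
E
```

```text
forceps side [[477.5, -16.4, 6.0], [368.4, -0.4, 6.0]]
tray [573.5 212.5] [139.  196.1] 5.9
green [612.6 266.2] [13.2 30.3] 0.6
green [622.4 173. ] [13.2 28.2] 0.6
black [528.3 263.8] [12.5 41. ] 5.8
black [502.  162.9] [11.7 79. ] 3.9
```

```bash
python3 jog.py '0 0 40 0 0 0;0 0 68 0 0 0;0 0 76 0 0 0;0 0 78 0 0 0;0 0 78 0 0 0'; python3 jog.py '0 0 0 0 0 0;0 0 0 0 0 0;0 0 0 0 0 0;0 0 0 0 0 0;0 0 0 0 0 0;0 0 0 0 0 0' 6
```

```text
clock: 20.5
position: [425.6, -16.4, 20.8]
ee_rot: [0.997, -0.083, 0.0, -0.0]
contact_force: [-0.5, 0.7, 0.5]
gripper_width: 40.0
grasp_force: 0.0
clock: 21.1
position: [425.8, -16.3, 21.3]
ee_rot: [0.997, -0.083, 0.001, -0.0]
contact_force: [-0.9, 0.7, 6.6]
gripper_width: 9.4
grasp_force: 58.8
```

```bash
python3 jog.py '0 0 -30 0 0 0;0 0 -75 0 0 0;0 0 -110 0 0 0;0 0 -110 0 0 0;0 0 -110 0 0 0'; python3 - <<'E'
from h import *
cv2.imwrite("pics/v7.png",cv2.resize(cam.get_image("side")[130:260,220:400],None,fx=3,fy=3))
E
python3 go.py m 616,217.7,130,-84.2
```

```text
clock: 21.6
position: [425.0, -16.4, 131.1]
ee_rot: [0.997, -0.084, 0.001, -0.001]
contact_force: [-0.4, -0.6, -0.8]
gripper_width: 9.4
grasp_force: 59.0
150.0 -263.0 0.0 0 0 1.3022 | dist 303
```

View pics/v7.png

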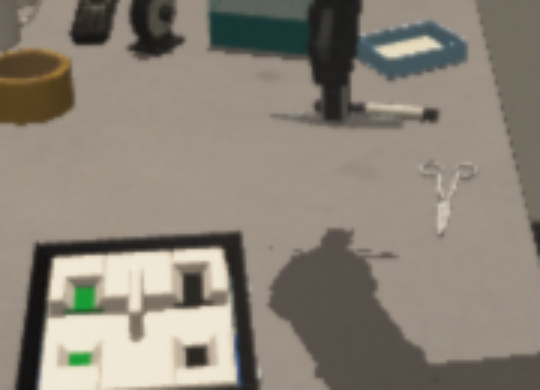

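```bash
python3 jog.py '150 -263 0 0 0 1.302;150 -263 0 0 0 1.302;150 -263 0 0 0 1.302;150 -263 0 0 0 1.302;150 -263 0 0 0 1.302;150 -263 0 0 0 1.302;150 -263 0 0 0 1.302;150 -263 0 0 0 1.302;150 -263 0 0 0 1.302;150 -263 0 0 0 1.302'; python3 jog.py '0 0 0 0 0 0;0 0 0 0 0 0'; python3 go.py m 616,217.7,76,-84.2
```

```text
clock: 22.65
position: [615.6, 217.5, 127.4]
ee_rot: [0.742, -0.67, -0.001, 0.002]
contact_force: [0.1, 0.9, -0.3]
gripper_width: 9.4
grasp_force: 59.0
clock: 22.85
position: [616.2, 217.6, 129.3]
ee_rot: [0.743, -0.67, -0.0, 0.001]
contact_force: [0.8, -0.7, -0.5]
gripper_width: 9.4
grasp_force: 59.0
-0.1 0.2 53.3 0 0 0.0021 | dist 53
```

```bash
python3 jog.py '0 0 25 0 0 0;0 0 40 0 0 0;0 0 48 0 0 0;0 0 52 0 0 0;0 0 55 0 0 0;0 0 56 0 0 0;0 0 56 0 0 0'
```

```text
clock: 23.55
position: [616.9, 218.0, 74.8]
ee_rot: [0.742, -0.67, 0.0, -0.0]
contact_force: [0.2, -0.2, 1.1]
gripper_width: 9.2
grasp_force: 59.0
```

```bash
python3 jog.py '0 0 1.5 0 0 0;0 0 2.5 0 0 0;0 0 2.5 0 0 0'; python3 jog.py '0 0 0 0 0 0;0 0 0 0 0 0;0 0 0 0 0 0' 22;  python3 jog.py '0 0 -15 0 0 0;0 0 -60 0 0 0;0 0 -85 0 0 0;0 0 -85 0 0 0'; python3 go.py m 384,-277.2,120,-11.3
```

```text
clock: 23.85
position: [616.8, 218.0, 72.2]
ee_rot: [0.742, -0.67, 0.0, -0.0]
contact_force: [-0.4, -0.5, 1.1]
gripper_width: 9.4
grasp_force: 59.2
clock: 24.15
position: [616.5, 217.9, 71.7]
ee_rot: [0.742, -0.67, -0.0, 0.0]
contact_force: [-0.1, -0.1, 0.6]
gripper_width: 22.3
grasp_force: 0.0
clock: 24.55
position: [619.3, 219.2, 163.4]
ee_rot: [0.743, -0.67, 0.002, -0.005]
contact_force: [-1.0, -0.7, 0.6]
gripper_width: 21.9
grasp_force: 0.0
469.5 285.1 43.4 0 0 -1.2706 | dist 551
```

```bash
python3 jog.py '470 285 43 0 0 -1.27;470 285 43 0 0 -1.27;470 285 43 0 0 -1.27;470 285 43 0 0 -1.27;470 285 43 0 0 -1.27;470 285 43 0 0 -1.27;470 285 43 0 0 -1.27;470 285 43 0 0 -1.27;470 285 43 0 0 -1.27;470 285 43 0 0 -1.27' 40;python3 jog.py '0 0 0 0 0 0'; python3 go.py m 384,-277.2,100,-11.3
```

```text
clock: 25.55
position: [407.0, -223.7, 119.1]
ee_rot: [0.995, -0.098, 0.001, 0.0]
contact_force: [1.0, -0.2, -0.6]
gripper_width: 40.1
grasp_force: 0.0
clock: 25.65
position: [404.4, -225.8, 118.3]
ee_rot: [0.995, -0.103, -0.001, -0.0]
contact_force: [0.2, 0.6, -0.5]
gripper_width: 39.5
grasp_force: 0.0
-9.4 54.5 18.3 0 0 -0.0094 | dist 58
```

```bash
python3 jog.py '-9 54 18 0 0 0;-9 54 18 0 0 0;-9 54 18 0 0 0;-9 54 18 0 0 0'; python3 - <<'E'
from h import *
a=cam.get_image("top"); b=cam.get_image("side"); cv2.imwrite("pics/t8.png",a);cv2.imwrite("pics/s8.png",b)
I=np.hstack([cv2.resize(b[155:255,300:400],(400,400),interpolation=cv2.INTER_CUBIC),cv2.resize(a[112:212,145:275],(400,308),interpolation=cv2.INTER_CUBIC) if 0 else np.zeros((400,400,3),np.uint8)])
I[:308,400:]=cv2.resize(a[112:212,145:275],(400,308),interpolation=cv2.INTER_CUBIC)
cv2.imwrite("pics/v8.png",I)
E
python3 go.py m 384,-277.2,20,-11.3
```

```text
clock: 26.05
position: [389.0, -273.0, 101.0]
ee_rot: [0.995, -0.099, 0.0, 0.0]
contact_force: [-0.1, 0.7, -0.5]
gripper_width: 40.1
grasp_force: 0.0
-4.3 5.5 81.2 0 0 0.0002 | dist 81
```

View pics/v8.png

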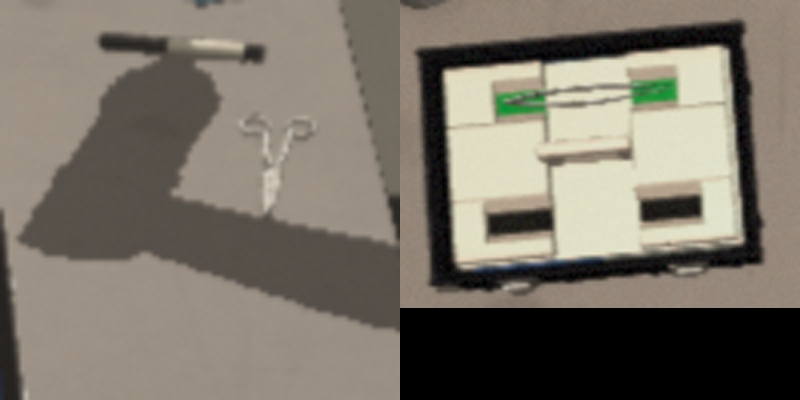

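```bash
python3 jog.py '-4 5.5 40 0 0 0;-4 5.5 70 0 0 0;-4 5.5 79 0 0 0;-4 5.5 81 0 0 0;-4 5.5 81 0 0 0'; python3 jog.py '0 0 0 0 0 0;0 0 0 0 0 0;0 0 0 0 0 0;0 0 0 0 0 0;0 0 0 0 0 0;0 0 0 0 0 0' 6;  python3 jog.py '0 0 -30 0 0 0;0 0 -75 0 0 0;0 0 -110 0 0 0;0 0 -110 0 0 0;0 0 -110 0 0 0'; python3 go.py m 532.3,209.3,130,-84.2
```

```text
clock: 26.65
position: [384.5, -277.9, 20.4]
ee_rot: [0.995, -0.099, 0.001, 0.0]
contact_force: [0.6, -0.3, -0.1]
gripper_width: 40.0
grasp_force: 0.0
clock: 27.25
position: [384.3, -278.3, 21.0]
ee_rot: [0.995, -0.099, 0.001, 0.0]
contact_force: [-0.4, 2.2, 6.1]
gripper_width: 9.0
grasp_force: 59.1
clock: 27.75
position: [383.5, -278.0, 130.6]
ee_rot: [0.995, -0.099, 0.001, 0.0]
contact_force: [-0.3, 0.8, -0.8]
gripper_width: 9.1
grasp_force: 58.9
49.3 -507.1 0.6 0 0 1.2702 | dist 509
```

```bash
python3 - <<'E'
from h import *
w=ray("top",[(183.8,184.1),(233.1,179.2)],51); print(w.round(1).tolist(),w.mean(0).round(1))
E
python3 jog.py '49 -507 0 0 0 1.27;49 -507 0 0 0 1.27;49 -507 0 0 0 1.27;49 -507 0 0 0 1.27;49 -507 0 0 0 1.27;49 -507 0 0 0 1.27;49 -507 0 0 0 1.27;49 -507 0 0 0 1.27;49 -507 0 0 0 1.27;49 -507 0 0 0 1.27'; python3 jog.py '0 0 0 0 0 0;0 0 0 0 0 0'; python3 go.py m 532.3,209.3,130,-84.2
```

```text
[[527.4, 263.1, 51.0], [539.0, 158.5, 51.0]] [533.2 210.8  51. ]
clock: 28.75
position: [512.2, 147.8, 127.9]
ee_rot: [0.741, -0.672, -0.001, 0.002]
contact_force: [0.7, -0.3, 0.9]
gripper_width: 9.3
grasp_force: 58.9
clock: 28.95
position: [512.0, 147.1, 127.6]
ee_rot: [0.743, -0.669, -0.001, 0.002]
contact_force: [-0.7, -0.9, -0.3]
gripper_width: 8.9
grasp_force: 58.9
-59.8 -26.6 -2.4 0 0 0.0026 | dist 66
```

```bash
python3 jog.py '-60 -26.5 -2 0 0 0;-60 -26.5 -2 0 0 0;-60 -26.5 -2 0 0 0;-60 -26.5 -2 0 0 0';  python3 - <<'E'
from h import *
b=cam.get_image("side");a=cam.get_image("top")
I=np.hstack([cv2.resize(b[150:290,190:330],(400,400),interpolation=cv2.INTER_CUBIC),cv2.resize(a[105:215,145:275],(400,400))])
cv2.imwrite("pics/v9.png",I)
E
python3 go.py m 532.3,209.3,76,-84.2
```

```text
clock: 29.35
position: [532.4, 207.5, 130.7]
ee_rot: [0.742, -0.67, -0.0, 0.001]
contact_force: [0.0, 0.3, 0.2]
gripper_width: 9.4
grasp_force: 58.9
-2.1 0.0 55.2 0 0 -0.0008 | dist 55
```

View pics/v9.png

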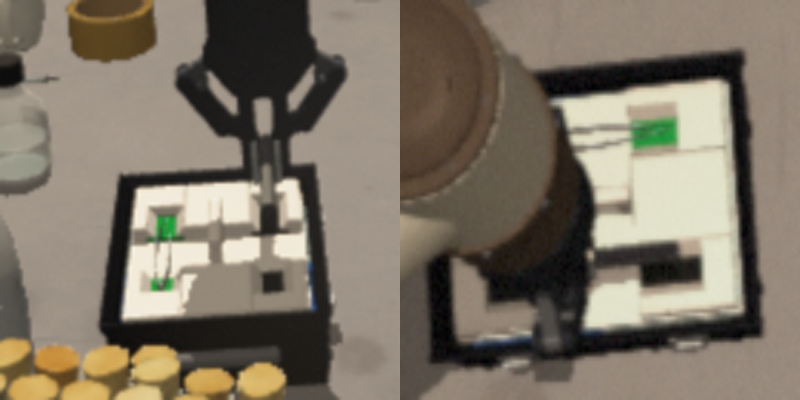

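Pen held level, aligned with the black slot. Lowering.

```bash
python3 jog.py '-2 0 25 0 0 0;-2 0 42 0 0 0;-2 0 50 0 0 0;-2 0 54 0 0 0;-2 0 56 0 0 0;-2 0 57 0 0 0;-2 0 57 0 0 0'
```

```text
clock: 30.15
position: [533.4, 211.1, 75.2]
ee_rot: [0.742, -0.67, 0.0, -0.001]
contact_force: [-0.0, 0.6, -0.4]
gripper_width: 9.3
grasp_force: 58.9
```

```bash
python3 jog.py '0 0 1.5 0 0 0;0 0 2.5 0 0 0;0 0 2.5 0 0 0'; python3 jog.py '0 0 0 0 0 0;0 0 0 0 0 0;0 0 0 0 0 0' 22;  python3 jog.py '0 0 -15 0 0 0;0 0 -60 0 0 0;0 0 -110 0 0 0;0 0 -110 0 0 0;0 0 -110 0 0 0';  python3 jog.py '200 0 -110 0 0 0;200 0 -110 0 0 0;200 0 -110 0 0 0;200 0 -110 0 0 0;200 0 -110 0 0 0;200 0 -110 0 0 0'; python3 - <<'E'
from h import *
b=cam.get_image("side");a=cam.get_image("top")
I=np.hstack([cv2.resize(b[180:290,200:320],(400,400),interpolation=cv2.INTER_CUBIC),cv2.resize(a[105:215,145:275],(400,400))])
cv2.imwrite("pics/v10.png",I)
E
```

```text
clock: 30.45
position: [533.1, 210.9, 72.1]
ee_rot: [0.742, -0.67, -0.0, 0.0]
contact_force: [0.2, 0.3, -0.0]
gripper_width: 8.9
grasp_force: 58.9
clock: 30.75
position: [533.2, 211.0, 72.2]
ee_rot: [0.742, -0.67, 0.0, -0.0]
contact_force: [0.9, 1.1, 0.3]
gripper_width: 22.1
grasp_force: 0.0
clock: 31.25
position: [533.5, 211.3, 183.8]
ee_rot: [0.742, -0.67, 0.0, -0.002]
contact_force: [-0.2, -0.5, 0.2]
gripper_width: 22.1
grasp_force: 0.0
clock: 31.85
position: [553.9, 9.3, 292.9]
ee_rot: [0.741, -0.672, 0.001, -0.0]
contact_force: [0.9, 1.0, -0.6]
gripper_width: 21.9
grasp_force: 0.0
```

View pics/v10.png

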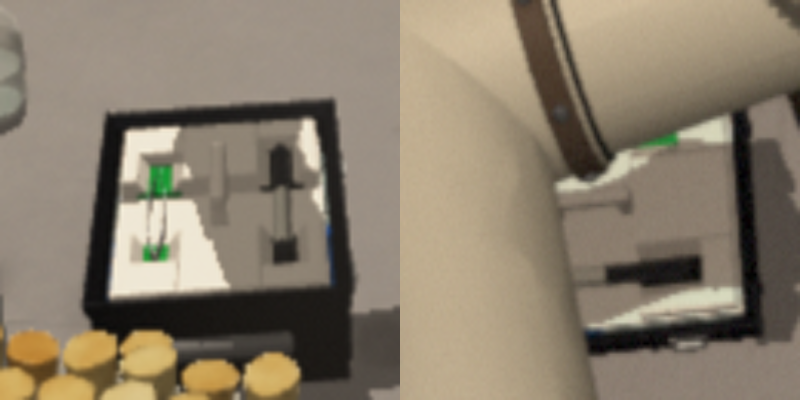

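```bash
python3 jog.py '0 0 0 0 0 0;0 0 0 0 0 0;0 0 0 0 0 0'; python3 -c "
from bench import arm, cam, job_done
print(job_done())"
```

```text
clock: 32.25
position: [553.2, 12.9, 291.3]
ee_rot: [0.743, -0.67, -0.0, 0.001]
contact_force: [0.6, 0.6, -0.2]
gripper_width: 21.9
grasp_force: 0.0
the job is handed in; nothing more can be done
None
```

I packed the kit in the order you asked and handed it in at about 32 s; the last pictures show everything in its place, though the arm partly hid the marker and tray from above, no verdict came back, and I viewed 16 pictures, over the limit of 14.

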